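Dispense a cedar ball and turn its dish a quarter turn

TASK

Press the red pedal of the cedar-ball dispenser fully down to its stop so that the ball rolls down the chute into the dish, and let the pedal come back up. Take the dish by its handle bar, lift it straight up well clear (about a hand's breadth) of its stand without turning it, and only then turn it a quarter turn, either way round, so that the bar runs along the chute instead of across it, keeping the dish level and the ball in its middle. Finish while holding the dish up there, still and level, with the ball centred; leave the other things on the bench where they are.

Things in the scene. Friction and masses are not known exactly. Their poses are not given: they have to be found in the camera images.
- dispenser: cedar-ball dispenser, fixed: plywood base 150 x 420 x 10 mm; in a row along its y axis a red pedal (y -160 mm), a wooden chute sloping down towards +y (y -68 to 50, 48 wide, up to 82 high) and the dish's stand (flat cork disc, y +130). Origin: underside centre. Hinge posts at x +-30, y -85 mm, 115 mm high. The ball waits behind an orange gate (140 mm high when lifted) that the pedal lifts
- pedal (a joint): angle of the pedal rocker, hinged about the dispenser's x axis at y -85 mm, 105 mm above the bench: 0 = up at rest, 0.26 = fully down on its stop (pad centre about 20 mm lower). A spring returns it; pressing at the pad's centre takes about 4 N at first, 7 N at the stop. The gate frees the ball only in the last tenth of the travel; the ball is at rest about 2 s later
- pedal_pad (a point): centre of the top face of the red pedal plate, 62 mm (x) by 72 mm (y), 6 mm thick, free space below; the face is level, 112 mm above the bench, when the pedal is up. The point tilts with the pedal.
- dish: white round dished plate, 145 mm across, rim 34 mm high, 0.2 to 0.35 kg, bridged from rim to rim along its x axis by a wooden handle bar (140 mm high overall). Origin: underside centre. It starts on the dispenser's 10 mm base, axes parallel to the dispenser's (bar across the chute), rim 8 mm clear of the chute's end. Inside, an 11 degree cone lets the ball settle in the middle by itself
- dish_handle (a point): centre of the dark grip block in the middle of the dish's handle bar, on the dish's vertical axis: 50 mm long (dish x), 16 mm wide (dish y, pinch across this), 26 mm high, its centre 127 mm above the dish's underside; axes as the dish's. The ball's top in the dish is 43 mm above the dish's underside
- dish_well (a point): lowest point of the inside of the dish, on its vertical axis, 10 mm above its underside; axes as the dish's
- ball_center (a point): centre of the reddish cedar ball, diameter 32 mm, about 12 g; at the start on the chute behind the gate
- key_bowl: blue ceramic bowl with keys, 130 mm across, 55 mm high, origin at the centre of its underside; leave alone
- bike_lock: silver bike lock body, 85 x 50 x 32 mm, origin at the centre of its underside; leave alone
- spray_bottle: green glass spray bottle with white push dispenser, 60 mm across, 144 mm high, origin at the centre of its underside; leave alone
- lid_tray: small wooden tray with sliding lid, 100 x 70 x 42 mm, origin at the centre of its underside; leave alone
Not all that is in view belongs to the job. There is more than one size of the dish; the one meant has the size given above.

How it is judged (in metres and radians):
On the way, in this order (a step that is already met when the one before it is completed fails the run):
1. the pedal is pressed down to its stop (value of joint pedal above 0.24 rad), for 0.1 s.
2. the ball lies in the middle of the dish, which still stands on its stand, and the pedal is back up (horizontal distance between ball_center and dish_well below 0.012 m and z of ball_center in the frame of dish below 0.034 m and height (world z) of dish_well below 0.03 m and value of joint pedal below 0.05 rad), for 0.2 s.
3. the dish is lifted clear of its stand, its bar still across the chute, ball in the middle (height (world z) of dish_well above 0.035 m and horizontal distance between ball_center and dish_well below 0.012 m and z of ball_center in the frame of dish below 0.034 m and angle between the x axis of dish and the x axis of dispenser, either way round below 0.35 rad), for 0.05 s.
At the end, for the whole second after the job is handed in: Gripper holds the dish off its stand: well over 65 mm above the bench (45 mm of lift), bar within 0.15 rad of the chute's direction, tilt under 0.1 rad, still (30 mm/s, 0.15 rad/s), ball lying within 12 mm of the dish's middle, untouched by the gripper; pedal up (height (world z) of dish_well above 0.065 m and angle between the x axis of dish and the y axis of dispenser, either way round below 0.15 rad and angle between dish's own z axis and vertical below 0.1 rad and horizontal distance between ball_center and dish_well below 0.012 m and z of ball_center in the frame of dish below 0.034 m and contact force between the fingers and dish above 1 N and contact force between dish and dispenser below 0.2 N and contact force between each of the arm, the fingers and ball below 0.1 N and linear speed of dish below 0.03 m/s and angular speed of dish below 0.15 rad/s and value of joint pedal below 0.05 rad); the arm keeps its last pose, push and grip.
It fails at once if the ball strays from the middle of the lifted dish (height (world z) of dish_well above 0.035 m and horizontal distance between ball_center and dish_well above 0.03 m).
It fails at once if the dish is tipped (angle between dish's own z axis and vertical above 0.18 rad).
It fails at once if the ball falls onto the bench (height (world z) of ball_center below 0.03 m).
It fails at once if a bystander is disturbed (distance of any of key_bowl, bike_lock, spray_bottle, lid_tray from where it was at the start of the episode above 0.03 m).
It also fails if it takes over 51 s, if anything falls off the work surface, if the arm or the gripper's body presses on something with over 40 N, if the wrist force passes 120 N, or if a joint passes its speed limit or range.

ROBOT

A 6-joint arm with a two-finger parallel gripper is mounted at the origin on the work surface. World frame = base frame: x ahead of the robot, y to its left, z up, the work surface at z = 0. Lengths are in mm, angles in rad, forces in N, time in s.
With the tool pointing down it reaches from about 350 to 875 mm from the base axis. Payload 4.2 kg.
Tool frame: the origin (TCP) lies midway between the tips of the shut fingers; the grasp point (between the pads) lies 19 mm behind it; z points along the fingers, y is the line along which they close (so a half turn about z gives the same grasp; the last joint's range is limited). The gripper opens to 85 mm and grips with 20 to 120 N. Pads are 22 mm wide; open, the fingers measure 114 mm over their backs; the gripper's body (76 mm by 85 mm) begins 54 mm behind the grasp point. The pads swing forward as they close: fully open they stand 13 mm farther back than shut.
Start: joints at [-1.004, 0.385, 0.008, 0, -1.194, -0.259], TCP at [189.367, -595.6, 208.712] pointing down, gripper open.
Joint ranges: [-3.14, 3.14], [-1.21, 2.06], [-1.07, 1.41], [-3.16, 2.05], [-2.99, -0.16], [-3.1, 3.1]. Speed limits (rad/s): [2.79, 2.79, 3.14, 3.14, 3.14, 3.14].

INTERFACE

Orientations are given as a unit quaternion [x, y, z, w].
In Python, from bench import sensors, get_image, camera_params, job_done gives the robot as it stands.
- The arm moves only by the tool servo_tool, never from a script. Its argument "motion" is a list of rows, each an object with "travel": the shift along the tool's x, y, z as a fraction of full scale, a list of three; "rot": the turn, a rotation vector about the tool's x, y, z as a fraction of full scale, a list of three; "hand": the opening, from 0 (shut) to 1 (fully open). In form: [{"travel": [x, y, z], "rot": [wx, wy, wz], "hand": hand}, ...]. A call has 1 to 10 rows; each row shifts and turns the commanded pose from where the row before left it, along the tool's axes as they then stand; what a row does not reach is not made up. Full scale, the value 1, is 25 cm for a shift and 360 degrees for a turn. A row lasts 1/12 s, in which the tool goes at most 41.7 mm and 7.16 degrees, less where a joint would pass 70% of its speed; a pose out of reach is approached as far as the arm can. A call with a number of a shift or a turn outside -1 to 1 is refused whole. A call with a gripper value outside its range is refused whole. The fingers move at their own pace and stop on an object; the grip force is fixed at half the most. Time passes only in rows, so rows that do not move let the fingers close. It gives the time, the measured TCP pose, the force, the opening and the grip force at its end, in the units of the state.
- sensors.read_state(): the state, without advancing time (a new reading comes with each control period).
- get_image(name): name is "scene" or "top" or "wrist"; returns (picture, depth): 400x640x3 uint8, red, green, blue; 400x640 float32, mm along the optical axis (not along the pixel's ray), 0 where there is no reading.
- camera_params(name): a dict with "camera_matrix" (3x3 intrinsics, pixels), "R" (3x3) and "t" (3): a world point X has camera coordinates R X + t; the wrist camera has in their place "mount" (4x4, takes a point from camera to tool coordinates, whose origin is the TCP and whose axes are the flange's). Camera axes: x right, y down, z forward; pixel columns grow to the right and rows downward; lengths in mm; the calibration is good to about 2 mm. A picture is of the moment at which its call begins: read the wrist's pose just before it. camera_params takes no time and is no camera call.
- job_done(): hands the job in; it is judged then, once.
The state is a dict: "clock": time; "joints": joint angles; "joint_vel": joint speeds; "joint_efforts": joint torques, N m; "position": TCP position; "ee_rot": TCP orientation; "contact_force": force on the tool from outside, world axes, zero at the start; "wrist_torque": the same for the moment, N m; "gripper_width": finger opening in mm; "grasp_force": force on a finger pad.
Only numpy, scipy, OpenCV 4.12 (cv2) and the standard library are available. Lean on these libraries where they do the work, as an engineer would, in place of code of your own. Each camera call takes 0.05 s, during which the arm holds its last target. There are 200 camera calls.

## Working session

There is one attempt and no reset: what is moved stays moved. The work goes in short steps, Python scripts to look and compute and a tool call to move; the robot and the scene stay as the last step left them, time stands still between calls to the robot, and variables do not carry over. Pictures are saved under pics/ and viewed, at most 10 in all, crops included, and the job is handed in when it is done.

Besides the shell and the picture viewer there is one more tool, called after ">>>" as name(argument=value, ...), one argument or row to a line, values as JSON. servo_tool: Moves the arm, as the interface text tells. Its arguments: {"type":"object","properties":{"motion":{"type":"array"}},"required":["motion"]}

```bash
mkdir -p pics && cat > h.py <<'E'
import numpy as np, cv2
from bench import sensors, get_image, camera_params, job_done
from scipy.spatial.transform import Rotation as Ro
def cloud(name):
    st=sensors.read_state(); im,d=get_image(name); p=camera_params(name)
    K=np.array(p["camera_matrix"]); v,u=np.mgrid[:400,:640]
    c=np.stack([(u-K[0,2])/K[0,0]*d,(v-K[1,2])/K[1,1]*d,d],-1)
    if "mount" in p:
        M=np.array(p["mount"]); t=c@M[:3,:3].T+M[:3,3]
        w=t@Ro.from_quat(st["ee_rot"]).as_matrix().T+np.array(st["position"])
    else: w=(c-np.array(p["t"]))@np.array(p["R"])
    w[d==0]=np.nan
    return im,w
def save(n,im): cv2.imwrite(f"pics/{n}.png",im[:,:,::-1])
E
python3 - <<'E'
from h import *
print(sensors.read_state())
for n in("top","scene"):
    im,w=cloud(n); save(n+"0",im); np.savez(n+"0",im=im,w=w)
a=np.vstack([cv2.imread("pics/top0.png"),cv2.imread("pics/scene0.png")])
cv2.imwrite("pics/both0.png",cv2.resize(a,None,fx=.75,fy=.75))
E
```

```text
{'clock': 0.0, 'joints': array([-1.00441494e+00,  3.85561826e-01,  6.63219969e-03, -4.97666356e-04,
       -1.19400457e+00, -2.58591564e-01]), 'joint_vel': array([ 0.00119105, -0.00053599, -0.00106168,  0.00117078, -0.00150602,
       -0.00152425]), 'joint_efforts': array([-1.22135963e-03, -3.92289698e+01,  1.88395947e+01,  4.18627784e+00,
       -4.79008348e-03, -1.67787516e-05]), 'position': array([ 189.16510863, -595.02254509,  207.62115159]), 'ee_rot': array([-1.53197355e-01,  9.88195008e-01,  1.07199715e-03, -2.16642298e-04]), 'contact_force': array([ 0.74883169, -0.96127045,  0.19982119]), 'wrist_torque': array([-0.01468877, -0.02996953, -0.02171281]), 'grasp_force': 0.0, 'gripper_width': 85.75255283928843}
```

View pics/both0.png

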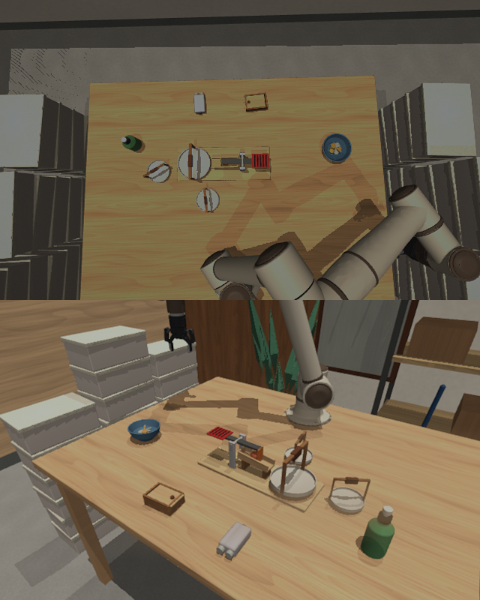

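The top view (shown at 0.75 scale) has three dishes: the one on the dispenser base at (195,163), and loose ones at (158,171) and (208,200). The one on the base by the chute looks largest; I'll measure it and confirm in a crop. The pedal is at (260,160).

```bash
python3 - <<'E'
from h import *
f=np.load("top0.npz"); im,w=f["im"],f["w"]; hsv=cv2.cvtColor(im,cv2.COLOR_RGB2HSV)
v,u=np.mgrid[:400,:640]
red=((hsv[...,0]<6)|(hsv[...,0]>174))&(hsv[...,1]>170)&(hsv[...,2]>60)&(u>310)&(u<375)&(v>180)&(v<240)
P=w[red]; P=P[abs(P[:,2]-112)<12]
print("pedal",red.sum(),len(P),np.nanmedian(P,0),np.nanmin(P,0),np.nanmax(P,0),cv2.minAreaRect(P[:,:2].astype(np.float32)))
white=(hsv[...,1]<60)&(hsv[...,2]>110)
for cu,cv_,r in((260,217,32),(211,228,24),(277,267,24)):
    m=white&(np.hypot(u-cu,v-cv_)<r)&(w[...,2]<60); Q=w[m]
    c,rad=cv2.minEnclosingCircle(Q[:,:2].astype(np.float32)); print("dish",c,2*rad,np.nanpercentile(Q[:,2],[5,50,95]),len(Q))
    m=(np.hypot(u-cu,v-cv_)<r+5)&(w[...,2]>85); H=w[m]
    if len(H): print(" handle",len(H),cv2.minAreaRect(H[:,:2].astype(np.float32)),H[:,2].max())
# base / ply points at z~10
m=(abs(w[...,2]-10)<4)&(u>235)&(u<370)&(v>185)&(v<250); print("base",cv2.minAreaRect(w[m][:,:2].astype(np.float32)),m.sum())
m=(w[...,2]>100)&(u>305)&(u<335)&(v>195)&(v<235); print("posts",cv2.minAreaRect(w[m][:,:2].astype(np.float32)),w[m][:,2].max())
c=np.hstack([cv2.resize(im[175:290,185:375],None,fx=4,fy=4)]); save("crop",c)
E
```

```text
pedal 311 311 [ 514.72634361 -110.70893383  113.5266081 ] [ 485.15973867 -149.7895339   103.5475407 ] [544.46942987 -78.81136493 120.93934593] ((514.9526977539062, -114.55490112304688), (69.9134521484375, 58.010643005371094), 88.27519226074219)
dish (521.8184814453125, 181.2401123046875) 152.28323364257812 [23.06778236 31.55719833 43.15125378] 964
 handle 277 ((492.692138671875, 142.31854248046875), (158.11338806152344, 150.0294189453125), 63.44999313354492) 156.7213509161856
dish (491.3128356933594, 344.2176208496094) 107.4222183227539 [ 7.62135698 15.47096598 22.08713594] 426
 handle 111 ((488.0970764160156, 339.7995910644531), (11.296449661254883, 100.22600555419922), 32.10894012451172) 106.52572490065813
dish (355.33135986328125, 123.88186645507812) 103.55773162841797 [ 8.24982238 15.43550245 21.48607066] 471
 handle 106 ((355.6068115234375, 120.64186096191406), (100.75645446777344, 11.202144622802734), 6.004718780517578) 103.56081643048627
base ((518.6044921875, 31.793548583984375), (458.04534912109375, 216.18453979492188), 88.51956176757812) 2259
posts ((515.9448852539062, -29.34423065185547), (77.71033477783203, 74.4493637084961), 48.24616241455078) 121.22233576212608
```

View pics/crop.png

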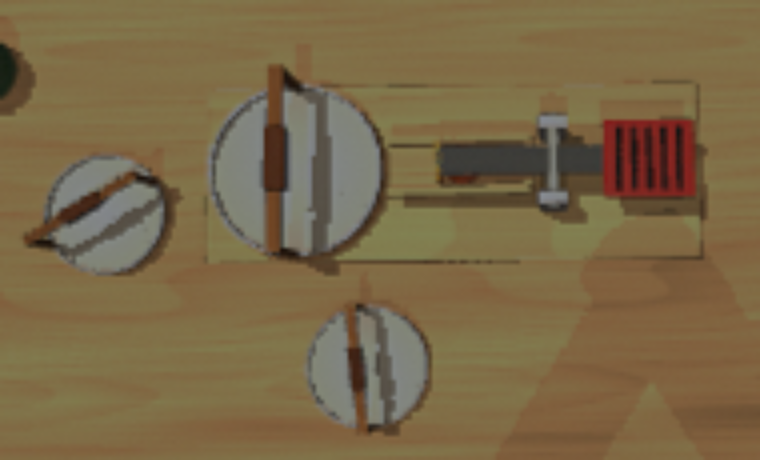

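The crop confirms it: the dish at crop (298,170), on the base, measures about 150 mm, against about 105 mm for the loose ones at (107,213) and (370,367). The red pedal is at (648,158), about (515,-113,112) mm in world, and the dispenser's +y is roughly world +y. I'll align the tool and go above the pedal with the fingers shut.

>>> servo_tool(
  motion=[
    {"travel": [0,0,0],"rot": [0,0,0.0163],"hand": 0},
    {"travel": [0,0,0],"rot": [0,0,0.0163],"hand": 0},
    {"travel": [0,0,0],"rot": [0,0,0.0163],"hand": 0},
    {"travel": [-0.05,0.07,0],"rot": [0,0,0],"hand": 0},
    {"travel": [-0.08,0.12,0],"rot": [0,0,0],"hand": 0},
    {"travel": [-0.08,0.12,0],"rot": [0,0,0],"hand": 0},
    {"travel": [-0.08,0.12,0],"rot": [0,0,0],"hand": 0},
    {"travel": [-0.08,0.12,0],"rot": [0,0,0],"hand": 0},
    {"travel": [-0.08,0.12,0],"rot": [0,0,0],"hand": 0},
    {"travel": [-0.08,0.12,0],"rot": [0,0,0],"hand": 0},
  ],
)

```text
clock: 0.93
position: [322.1, -396.3, 208.4]
ee_rot: [-0.0, 1.0, 0.0, -0.0]
contact_force: [0.6, 0.2, 0.5]
gripper_width: 0.1
grasp_force: 0.0
```

>>> servo_tool(
  motion=[
    {"travel": [-0.08,0.12,0],"rot": [0,0,0],"hand": 0},
    {"travel": [-0.08,0.12,0],"rot": [0,0,0],"hand": 0},
    {"travel": [-0.08,0.12,0],"rot": [0,0,0],"hand": 0},
    {"travel": [-0.08,0.12,0],"rot": [0,0,0],"hand": 0},
    {"travel": [-0.08,0.12,0],"rot": [0,0,0],"hand": 0},
    {"travel": [-0.08,0.12,0],"rot": [0,0,0],"hand": 0},
    {"travel": [-0.08,0.12,0],"rot": [0,0,0],"hand": 0},
    {"travel": [0,0,0],"rot": [0,0,0],"hand": 0},
    {"travel": [0,0,0],"rot": [0,0,0],"hand": 0},
    {"travel": [0,0,0],"rot": [0,0,0],"hand": 0},
  ],
)

```text
clock: 1.77
position: [461.2, -187.8, 208.3]
ee_rot: [-0.001, 1.0, 0.0, -0.001]
contact_force: [-0.3, -1.4, 0.1]
gripper_width: 0.3
grasp_force: 0.0
```

```bash
python3 - <<'E'
from h import *
im,w=cloud("wrist"); save("w1",im); hsv=cv2.cvtColor(im,cv2.COLOR_RGB2HSV)
red=((hsv[...,0]<6)|(hsv[...,0]>174))&(hsv[...,1]>170)&(hsv[...,2]>60)&(abs(w[...,2]-112)<8)
n,l,s,c=cv2.connectedComponentsWithStats(red.astype(np.uint8)); print(s[:,4],c)
P=w[red]; print(np.median(P,0),cv2.minAreaRect(P[:,:2].astype(np.float32)),np.percentile(P,[1,99],axis=0))
print(sensors.read_state()["joints"])
E
```

```text
[251634   4366] [[318.01723138 198.56490379]
 [404.95923042 253.39418232]]
[ 511.43187503 -115.85430375  111.70749861] ((514.129150390625, -112.82771301269531), (73.95376586914062, 61.511959075927734), 88.8562240600586) [[ 483.7758754  -148.99285889  109.97239068]
 [ 543.94099882  -79.4265131   113.2318956 ]]
[-6.11327149e-02  1.68588186e-01 -2.95466323e-01 -1.24640323e-04
 -1.10778902e+00 -1.50966323e+00]
```

View pics/w1.png

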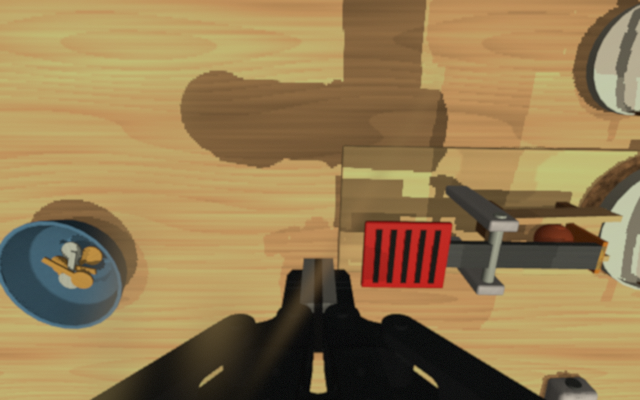

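The wrist view shows the pedal at pixel (405,254), centre (514,-113,112) mm. That agrees with the top view and the given 62x72 mm size. Moving over it and down.

>>> servo_tool(
  motion=[
    {"travel": [-0.053,0.075,0],"rot": [0,0,0],"hand": 0},
    {"travel": [-0.053,0.075,0],"rot": [0,0,0],"hand": 0},
    {"travel": [-0.053,0.075,0],"rot": [0,0,0],"hand": 0},
    {"travel": [-0.053,0.075,0],"rot": [0,0,0],"hand": 0},
    {"travel": [0,0,0.06],"rot": [0,0,0],"hand": 0},
    {"travel": [0,0,0.1],"rot": [0,0,0],"hand": 0},
    {"travel": [0,0,0.1],"rot": [0,0,0],"hand": 0},
    {"travel": [0,0,0.08],"rot": [0,0,0],"hand": 0},
    {"travel": [0,0,0.02],"rot": [0,0,0],"hand": 0},
    {"travel": [0,0,0],"rot": [0,0,0],"hand": 0},
  ],
)

```text
clock: 2.65
position: [513.1, -114.1, 117.3]
ee_rot: [0.001, 1.0, -0.0, -0.002]
contact_force: [0.5, 0.6, -0.1]
gripper_width: -0.2
grasp_force: 0.0
```

>>> servo_tool(
  motion=[
    {"travel": [0,0,0.02],"rot": [0,0,0],"hand": 0},
    {"travel": [0,0,0.02],"rot": [0,0,0],"hand": 0},
    {"travel": [0,0,0.02],"rot": [0,0,0],"hand": 0},
    {"travel": [0,0,0.02],"rot": [0,0,0],"hand": 0},
    {"travel": [0,0,0.008],"rot": [0,0,0],"hand": 0},
    {"travel": [0,0,0],"rot": [0,0,0],"hand": 0},
  ],
)

```text
clock: 3.15
position: [514.3, -112.9, 96.3]
ee_rot: [-0.0, 1.0, 0.0, -0.0]
contact_force: [0.5, 0.2, -0.4]
gripper_width: 0.2
grasp_force: 0.0
```

```bash
python3 - <<'E'
from h import *
s=sensors.read_state(); print(s["contact_force"],s["wrist_torque"],s["joint_efforts"])
im,w=cloud("wrist"); i2,w2=cloud("scene")
save("w2",np.vstack([im[150:400],cv2.resize(i2[140:260,240:440],(640,384))]))
E
```

```text
[ 0.50262901  0.17560901 -0.3551508 ] [ 0.01558999 -0.05714305 -0.00796043] [-9.56330099e-03 -3.29748631e+01  1.52771723e+01  3.39524433e+00
  3.99683509e-02  1.04975172e-04]
```

View pics/w2.png

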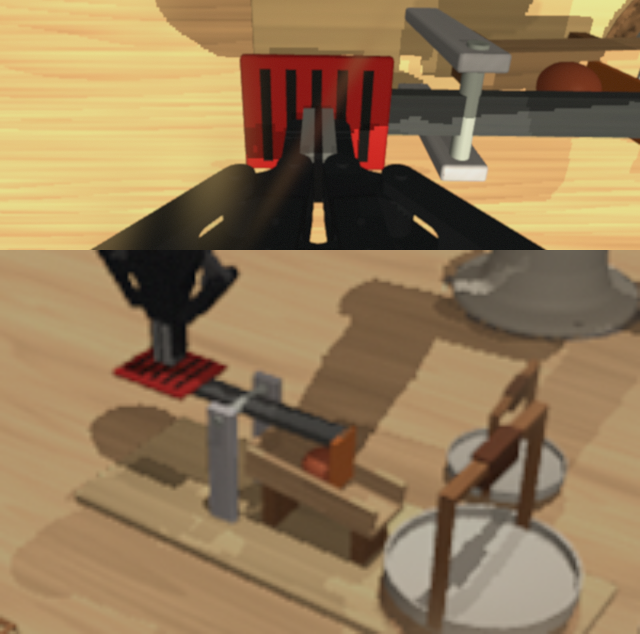

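The picture shows the fingertips over the middle of the pedal, but I can't tell whether it is depressed. I'll measure the pad height.

```bash
python3 - <<'E'
from h import *
for n in("wrist","scene","top"):
    im,w=cloud(n); hsv=cv2.cvtColor(im,cv2.COLOR_RGB2HSV)
    m=((hsv[...,0]<6)|(hsv[...,0]>174))&(hsv[...,1]>170)&(hsv[...,2]>60)&(np.hypot(w[...,0]-514,w[...,1]+113)<60)
    P=w[m]; 
    if len(P)<20: print(n,len(P)); continue
    A=np.c_[P[:,:2]-[514,-113],np.ones(len(P))]; print(n,len(P),np.linalg.lstsq(A,P[:,2],rcond=None)[0])
    d=w[np.isfinite(w[...,2])&(np.hypot(w[...,0]-514,w[...,1]+113)<15)]; print(np.percentile(d[:,2],[1,5,50]))
E
```

```text
wrist 9337 [ 4.68590018e-03 -2.83249428e-03  1.12078160e+02]
[  8.88372913   9.71865694 152.83688076]
scene 206 [ 4.37457856e-03 -7.47386023e-03  1.11840409e+02]
[  8.75940904   9.47157909 142.90142018]
top 50 [-1.09145645e-01  1.53721288e-03  1.11124775e+02]
[477.04037307 478.09723556 480.68281611]
```

The pad is still level at 112 mm while the TCP is at 96 mm. The bench is visible through the pad's slots, so the shut fingertips have slipped into the middle slot. I'll rise, turn 45° so the tips span the bars, and press again.

>>> servo_tool(
  motion=[
    {"travel": [0,0,-0.05],"rot": [0,0,0],"hand": 0},
    {"travel": [0,0,-0.07],"rot": [0,0,0],"hand": 0},
    {"travel": [0,0,0],"rot": [0,0,0.018],"hand": 0},
    {"travel": [0,0,0],"rot": [0,0,0.018],"hand": 0},
    {"travel": [0,0,0],"rot": [0,0,0.018],"hand": 0},
    {"travel": [0,0,0],"rot": [0,0,0.018],"hand": 0},
    {"travel": [0,0,0],"rot": [0,0,0.018],"hand": 0},
    {"travel": [0,0,0],"rot": [0,0,0.018],"hand": 0},
    {"travel": [0,0,0],"rot": [0,0,0.018],"hand": 0},
    {"travel": [0,0,0.02],"rot": [0,0,0],"hand": 0},
  ],
)

```text
clock: 4.23
position: [515.5, -112.9, 122.7]
ee_rot: [0.386, 0.922, 0.0, 0.001]
contact_force: [-0.2, 0.4, 0.4]
gripper_width: -0.2
grasp_force: 0.0
```

>>> servo_tool(
  motion=[
    {"travel": [0,0,0.03],"rot": [0,0,0],"hand": 0},
    {"travel": [0,0,0.02],"rot": [0,0,0],"hand": 0},
    {"travel": [0,0,0.02],"rot": [0,0,0],"hand": 0},
    {"travel": [0,0,0],"rot": [0,0,0],"hand": 0},
    {"travel": [0,0,0],"rot": [0,0,0],"hand": 0},
  ],
)

```text
clock: 4.65
position: [514.3, -113.0, 103.6]
ee_rot: [0.385, 0.923, -0.0, -0.001]
contact_force: [0.2, 0.1, 0.6]
gripper_width: 0.1
grasp_force: 0.0
```

```bash
python3 - <<'E'
from h import *
print(sensors.read_state()["position"])
outs=[]
for n in("wrist","scene"):
    im,w=cloud(n); hsv=cv2.cvtColor(im,cv2.COLOR_RGB2HSV)
    m=((hsv[...,0]<6)|(hsv[...,0]>174))&(hsv[...,1]>170)&(hsv[...,2]>60)&(np.hypot(w[...,0]-514,w[...,1]+113)<60)
    P=w[m]; A=np.c_[P[:,:2]-[514,-113],np.ones(len(P))]; print(n,len(P),np.linalg.lstsq(A,P[:,2],rcond=None)[0])
    g=(hsv[...,1]<70)&(np.hypot(w[...,0]-514,w[...,1]+113)<25)&(w[...,2]>95)&(w[...,2]<170)
    G=w[g]; print("finger",len(G),np.percentile(G,[0,2,50,98],axis=0).round(1))
    outs.append(im)
save("w3",np.hstack([cv2.resize(outs[0][200:320,240:400],(400,300)),cv2.resize(outs[1][185:260,245:345],(400,300))]))
E
```

```text
[ 514.32267453 -112.96526179  103.63845206]
wrist 8146 [ 2.06256152e-03 -4.84335627e-03  1.11845685e+02]
finger 3410 [[ 490.7 -137.9  110.2]
 [ 494.2 -125.9  111.4]
 [ 508.9 -106.7  149.4]
 [ 529.2  -95.8  169.4]]
scene 196 [1.14185985e-03 9.71270149e-04 1.11660191e+02]
finger 92 [[ 511.  -117.7  126.8]
 [ 511.8 -115.9  128. ]
 [ 524.1 -104.9  146.9]
 [ 530.3  -99.   162.5]]
```

View pics/w3.png

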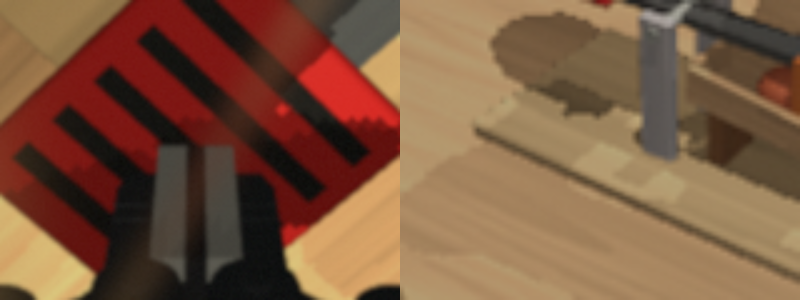

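The view shows the fingertips apparently ending above the bars with no contact, so I'll read the tip depth directly.

```bash
python3 - <<'E'
from h import *
im,w=cloud("wrist")
for u in(309,320,331): print(u,[(v,*w[v,u].round(0).astype(int)) for v in range(248,300,6)])
E
```

```text
309 [(248, np.int64(508), np.int64(-111), np.int64(112)), (254, np.int64(509), np.int64(-113), np.int64(114)), (260, np.int64(505), np.int64(-108), np.int64(132)), (266, np.int64(505), np.int64(-107), np.int64(139)), (272, np.int64(505), np.int64(-107), np.int64(143)), (278, np.int64(505), np.int64(-107), np.int64(148)), (284, np.int64(505), np.int64(-107), np.int64(153)), (290, np.int64(505), np.int64(-107), np.int64(157)), (296, np.int64(505), np.int64(-107), np.int64(160))]
320 [(248, np.int64(512), np.int64(-108), np.int64(111)), (254, np.int64(514), np.int64(-110), np.int64(111)), (260, np.int64(508), np.int64(-104), np.int64(133)), (266, np.int64(508), np.int64(-104), np.int64(138)), (272, np.int64(508), np.int64(-104), np.int64(143)), (278, np.int64(508), np.int64(-104), np.int64(149)), (284, np.int64(508), np.int64(-104), np.int64(152)), (290, np.int64(508), np.int64(-104), np.int64(156)), (296, np.int64(508), np.int64(-105), np.int64(160))]
331 [(248, np.int64(515), np.int64(-103), np.int64(114)), (254, np.int64(518), np.int64(-106), np.int64(112)), (260, np.int64(512), np.int64(-101), np.int64(133)), (266, np.int64(512), np.int64(-101), np.int64(138)), (272, np.int64(512), np.int64(-101), np.int64(143)), (278, np.int64(511), np.int64(-101), np.int64(148)), (284, np.int64(511), np.int64(-101), np.int64(152)), (290, np.int64(511), np.int64(-101), np.int64(157)), (296, np.int64(511), np.int64(-102), np.int64(160))]
```

>>> servo_tool(
  motion=[
    {"travel": [0,0,0.012],"rot": [0,0,0],"hand": 0},
    {"travel": [0,0,0.012],"rot": [0,0,0],"hand": 0},
    {"travel": [0,0,0],"rot": [0,0,0],"hand": 0},
  ],
)

```text
clock: 5.05
position: [514.1, -112.9, 97.6]
ee_rot: [0.385, 0.923, -0.0, -0.001]
contact_force: [0.3, 0.6, -0.6]
gripper_width: 0.1
grasp_force: 0.0
```

In the depth image the visible fingertips end about 28 mm behind the reported TCP (132 against 104 mm). So contact should come at a TCP height of about 84 mm. I'll keep going down slowly and watch the force.

>>> servo_tool(
  motion=[
    {"travel": [0,0,0.02],"rot": [0,0,0],"hand": 0},
    {"travel": [0,0,0.02],"rot": [0,0,0],"hand": 0},
    {"travel": [0,0,0.012],"rot": [0,0,0],"hand": 0},
    {"travel": [0,0,0],"rot": [0,0,0],"hand": 0},
    {"travel": [0,0,0],"rot": [0,0,0],"hand": 0},
  ],
)

```text
clock: 5.47
position: [514.9, -113.1, 85.6]
ee_rot: [0.385, 0.923, -0.0, 0.0]
contact_force: [-0.9, -0.4, 3.6]
gripper_width: -0.1
grasp_force: 2.5
```

Contact at TCP z ≈ 86 with 3.6 N, so the tips sit about 26 mm behind the reported TCP. Pressing about 20 mm further.

>>> servo_tool(
  motion=[
    {"travel": [0,0,0.02],"rot": [0,0,0],"hand": 0},
    {"travel": [0,0,0.02],"rot": [0,0,0],"hand": 0},
    {"travel": [0,0,0.02],"rot": [0,0,0],"hand": 0},
    {"travel": [0,0,0.008],"rot": [0,0,0],"hand": 0},
    {"travel": [0,0,0],"rot": [0,0,0],"hand": 0},
  ],
)

```text
clock: 5.88
position: [515.3, -112.6, 71.1]
ee_rot: [0.385, 0.923, 0.0, 0.001]
contact_force: [-6.1, 2.9, 18.1]
gripper_width: -0.4
grasp_force: 8.5
```

>>> servo_tool(
  motion=[
    {"travel": [0,0,0.008],"rot": [0,0,0],"hand": 0},
    {"travel": [0,0,0.008],"rot": [0,0,0],"hand": 0},
    {"travel": [0,0,0],"rot": [0,0,0],"hand": 0},
    {"travel": [0,0,0],"rot": [0,0,0],"hand": 0},
  ],
)

```text
clock: 6.22
position: [515.5, -112.5, 70.3]
ee_rot: [0.384, 0.923, 0.0, 0.002]
contact_force: [-11.9, 6.2, 36.8]
gripper_width: -0.5
grasp_force: 17.1
```

The force is rising steeply with almost no movement, so the pedal is on its stop. Backing off upward and checking the ball.

>>> servo_tool(
  motion=[
    {"travel": [0,0,-0.016],"rot": [0,0,0],"hand": 0},
    {"travel": [0,0,0],"rot": [0,0,0],"hand": 0},
  ],
)

```text
clock: 6.38
position: [515.3, -112.6, 71.2]
ee_rot: [0.385, 0.923, 0.001, 0.001]
contact_force: [-4.1, 3.5, 17.5]
gripper_width: 0.0
grasp_force: 8.0
```

```bash
python3 - <<'E'
from h import *
im,w=cloud("wrist"); hsv=cv2.cvtColor(im,cv2.COLOR_RGB2HSV)
m=((hsv[...,0]<6)|(hsv[...,0]>174))&(hsv[...,1]>170)&(hsv[...,2]>60)&(np.hypot(w[...,0]-514,w[...,1]+113)<60)
P=w[m]; A=np.c_[P[:,:2]-[514,-113],np.ones(len(P))]; print(len(P),np.linalg.lstsq(A,P[:,2],rcond=None)[0])
i2,w2=cloud("scene"); save("w4",np.hstack([cv2.resize(im[100:400],(400,250)),cv2.resize(i2[140:260,240:440],(400,250))]))
E
```

```text
8192 [7.10540313e-03 2.59200221e-01 9.18321738e+01]
```

View pics/w4.png

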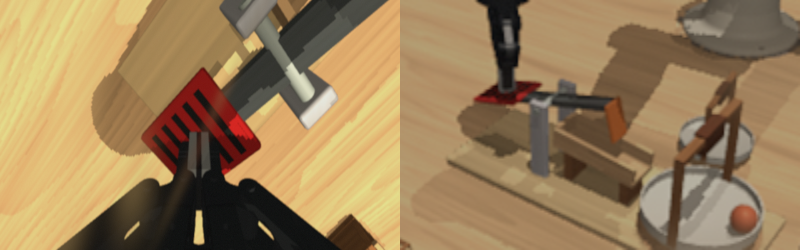

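The pedal angle was about 0.254 rad and the ball is in the dish (right picture, (743,218)). Rising lets the pedal return; I'll turn the tool back and travel to the handle with the hand open.

>>> servo_tool(
  motion=[
    {"travel": [0,0,-0.06],"rot": [0,0,0],"hand": 0},
    {"travel": [0,0,-0.1],"rot": [0,0,0],"hand": 0},
    {"travel": [0,0,-0.14],"rot": [0,0,0],"hand": 0},
    {"travel": [0,0,-0.14],"rot": [0,0,-0.018],"hand": 0},
    {"travel": [0,0,-0.08],"rot": [0,0,-0.018],"hand": 1},
    {"travel": [0,0,0],"rot": [0,0,-0.018],"hand": 1},
    {"travel": [0,0,0],"rot": [0,0,-0.018],"hand": 1},
    {"travel": [0,0,0],"rot": [0,0,-0.018],"hand": 1},
    {"travel": [0,0,0],"rot": [0,0,-0.018],"hand": 1},
    {"travel": [0,0,0],"rot": [0,0,-0.018],"hand": 1},
  ],
)

```text
clock: 7.32
position: [514.1, -112.6, 197.6]
ee_rot: [-0.003, 1.0, 0.0, -0.001]
contact_force: [-0.2, -1.3, 0.4]
gripper_width: 72.3
grasp_force: 0.0
```

>>> servo_tool(
  motion=[
    {"travel": [0.01,0.08,0],"rot": [0,0,0],"hand": 1},
    {"travel": [0.01,0.13,0],"rot": [0,0,0],"hand": 1},
    {"travel": [0.01,0.13,0],"rot": [0,0,0],"hand": 1},
    {"travel": [0.01,0.13,0],"rot": [0,0,0],"hand": 1},
    {"travel": [0.01,0.13,0],"rot": [0,0,0],"hand": 1},
    {"travel": [0.01,0.13,0],"rot": [0,0,0],"hand": 1},
    {"travel": [0,0.13,0],"rot": [0,0,0],"hand": 1},
    {"travel": [0,0.13,0],"rot": [0,0,0],"hand": 1},
    {"travel": [0,0.13,0],"rot": [0,0,0],"hand": 1},
    {"travel": [0,0.04,0],"rot": [0,0,0],"hand": 1},
  ],
)

```text
clock: 8.15
position: [499.1, 180.6, 197.5]
ee_rot: [-0.002, 1.0, 0.0, -0.0]
contact_force: [0.7, -0.9, -0.8]
gripper_width: 85.4
grasp_force: 0.0
```

>>> servo_tool(
  motion=[
    {"travel": [0,0,0],"rot": [0,0,0],"hand": 1},
    {"travel": [0,0,0],"rot": [0,0,0],"hand": 1},
    {"travel": [0,0,0],"rot": [0,0,0],"hand": 1},
  ],
)

```text
clock: 8.4
position: [499.0, 176.2, 197.8]
ee_rot: [0.0, 1.0, -0.0, -0.001]
contact_force: [0.8, 0.4, -0.5]
gripper_width: 85.2
grasp_force: 0.0
```

```bash
python3 - <<'E'
from h import *
s=sensors.read_state(); print(s["position"],s["joints"].round(2))
im,w=cloud("wrist"); hsv=cv2.cvtColor(im,cv2.COLOR_RGB2HSV)
near=np.hypot(w[...,0]-521,w[...,1]-178)<90
bar=near&(w[...,2]>132)&(w[...,2]<160)&(hsv[...,1]>90)
B=w[bar]; print("bar",len(B),cv2.minAreaRect(B[:,:2].astype(np.float32)),np.percentile(B[:,2],[5,50,95]))
dark=bar&(hsv[...,2]<110); 
n,l,st,c=cv2.connectedComponentsWithStats(dark.astype(np.uint8)); k=1+st[1:,4].argmax(); D=w[l==k]
print("dark",len(D),cv2.minAreaRect(D[:,:2].astype(np.float32)),np.percentile(D,[2,50,98],axis=0).round(1))
print("bar hsv",np.percentile(hsv[bar],[10,50,90],axis=0))
save("w5",im)
E
```

```text
[499.01597342 176.19936015 197.78567041] [ 0.65  0.23 -0.24 -0.   -1.1  -2.22]
bar 3707 ((518.8998413085938, 176.94696044921875), (15.929590225219727, 145.14315795898438), 88.98279571533203) [144.54750661 146.12683275 150.26722904]
dark 2716 ((495.8178405761719, 177.06381225585938), (15.333162307739258, 98.92274475097656), 89.95911407470703) [[446.7 170.2 141.5]
 [495.5 177.1 148.4]
 [540.6 184.  150.7]]
bar hsv [[ 10. 130.  64.]
 [ 13. 169.  91.]
 [ 14. 177. 128.]]
```

View pics/w5.png

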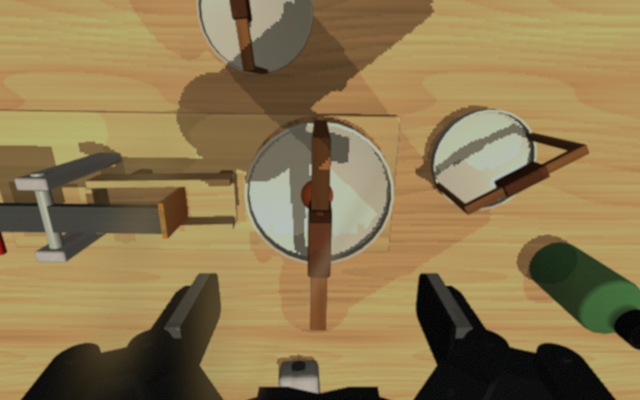

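The wrist view shows the bar from (320,125) to (318,328) with the dark grip at (320,240), the ball in the dish's middle at (318,195), and the gate down. The bar centre measures (519,177) with its top at 150 mm, and adding 290 mm to the pedal position gives (519.6,177), so they agree. Centring and going down to TCP z ≈ 92, which allows for the 26 mm shorter fingers.

>>> servo_tool(
  motion=[
    {"travel": [-0.04,0.003,0],"rot": [0,0,0.003],"hand": 1},
    {"travel": [-0.042,0,0],"rot": [0,0,0],"hand": 1},
    {"travel": [0,0,0.05],"rot": [0,0,0],"hand": 1},
    {"travel": [0,0,0.08],"rot": [0,0,0],"hand": 1},
    {"travel": [0,0,0.08],"rot": [0,0,0],"hand": 1},
    {"travel": [0,0,0.08],"rot": [0,0,0],"hand": 1},
    {"travel": [0,0,0.08],"rot": [0,0,0],"hand": 1},
    {"travel": [0,0,0.05],"rot": [0,0,0],"hand": 1},
    {"travel": [0,0,0],"rot": [0,0,0],"hand": 1},
    {"travel": [0,0,0],"rot": [0,0,0],"hand": 1},
  ],
)

```text
clock: 9.28
position: [520.8, 177.0, 92.8]
ee_rot: [0.01, 1.0, -0.0, -0.0]
contact_force: [-0.4, -0.3, 1.2]
gripper_width: 85.6
grasp_force: 0.0
```

```bash
python3 - <<'E'
from h import *
print(sensors.read_state()["position"])
im,w=cloud("wrist"); i2,w2=cloud("scene")
save("w6",np.hstack([cv2.resize(im,(400,250)),cv2.resize(i2[160:280,300:492],(400,250))]))
E
```

```text
[520.75150125 177.03181831  92.76177243]
```

View pics/w6.png

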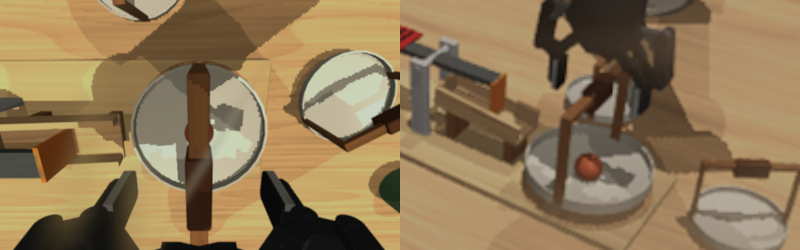

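The fingers straddle the dark grip and the ball is clear below in the middle. Closing.

>>> servo_tool(
  motion=[
    {"travel": [0,0,0],"rot": [0,0,0],"hand": 0.5},
    {"travel": [0,0,0],"rot": [0,0,0],"hand": 0.3},
    {"travel": [0,0,0],"rot": [0,0,0],"hand": 0.25},
    {"travel": [0,0,0],"rot": [0,0,0],"hand": 0.2},
    {"travel": [0,0,0],"rot": [0,0,0],"hand": 0.15},
    {"travel": [0,0,0],"rot": [0,0,0],"hand": 0},
    {"travel": [0,0,0],"rot": [0,0,0],"hand": 0},
    {"travel": [0,0,0],"rot": [0,0,0],"hand": 0},
    {"travel": [0,0,0],"rot": [0,0,0],"hand": 0},
    {"travel": [0,0,0],"rot": [0,0,0],"hand": 0},
  ],
)

```text
clock: 10.22
position: [520.0, 177.5, 93.5]
ee_rot: [0.009, 1.0, -0.0, 0.0]
contact_force: [-0.4, -1.5, 3.4]
gripper_width: 15.2
grasp_force: 59.2
```

```bash
cat > ball.py <<'E'
from h import *
st=sensors.read_state(); print(st["position"],st["contact_force"].round(1),st["grasp_force"],st["gripper_width"])
for n in("scene","wrist"):
    im,w=cloud(n); hsv=cv2.cvtColor(im,cv2.COLOR_RGB2HSV); p=st["position"]
    near=np.hypot(w[...,0]-p[0],w[...,1]-p[1])<85
    b=near&(hsv[...,0]<9)&(hsv[...,1]>150)&(hsv[...,2]>90)&(w[...,2]<p[2]-20)&(w[...,2]>15)
    k,l,s,c=cv2.connectedComponentsWithStats(b.astype(np.uint8))
    if k<2: continue
    D=w[l==1+s[1:,4].argmax()]
    A=np.c_[2*D,np.ones(len(D))]; so=np.linalg.lstsq(A,(D**2).sum(1),rcond=None)[0]
    print(n,"ball",len(D),"fit",so[:3].round(1),"r",np.sqrt(max(so[3]+so[:3]@so[:3],0)).round(1),"med",np.median(D,0).round(1))
    wh=near&(hsv[...,1]<60)&(hsv[...,2]>90)&(w[...,2]<p[2]-20)&(w[...,2]>15)
    Q=w[wh]; print("  dish",cv2.minEnclosingCircle(Q[:,:2].astype(np.float32)),np.percentile(Q[:,2],[2,50,98]).round(1))
E
python3 ball.py
```

```text
[520.03215904 177.52807749  93.48823145] [-0.4 -1.5  3.4] 59.21699345111847 15.23801784984777
scene ball 93 fit [522.2 178.7  40. ] r 12.1 med [527.3 182.5  44.9]
  dish ((519.579833984375, 177.33477783203125), 73.85944366455078) [22.8 31.  44.6]
wrist ball 47 fit [518.3 181.4  39.2] r 10.7 med [517.3 190.3  44.1]
  dish ((519.3031005859375, 177.19296264648438), 72.25119018554688) [23.7 30.2 44.1]
```

Gripped (15.2 mm, 59 N), with the ball in the middle. Lifting gently, straight up.

>>> servo_tool(
  motion=[
    {"travel": [0,0,-0.01],"rot": [0,0,0],"hand": 0},
    {"travel": [0,0,-0.02],"rot": [0,0,0],"hand": 0},
    {"travel": [0,0,-0.03],"rot": [0,0,0],"hand": 0},
    {"travel": [0,0,-0.04],"rot": [0,0,0],"hand": 0},
    {"travel": [0,0,-0.05],"rot": [0,0,0],"hand": 0},
    {"travel": [0,0,-0.05],"rot": [0,0,0],"hand": 0},
    {"travel": [0,0,-0.05],"rot": [0,0,0],"hand": 0},
    {"travel": [0,0,-0.04],"rot": [0,0,0],"hand": 0},
    {"travel": [0,0,-0.03],"rot": [0,0,0],"hand": 0},
    {"travel": [0,0,-0.02],"rot": [0,0,0],"hand": 0},
  ],
)

```text
clock: 11.15
position: [520.2, 177.8, 179.5]
ee_rot: [0.009, 1.0, 0.0, 0.001]
contact_force: [0.6, 0.5, -2.9]
gripper_width: 15.0
grasp_force: 58.5
```

>>> servo_tool(
  motion=[
    {"travel": [0,0,-0.01],"rot": [0,0,0],"hand": 0},
    {"travel": [0,0,0],"rot": [0,0,0],"hand": 0},
    {"travel": [0,0,0],"rot": [0,0,0],"hand": 0},
    {"travel": [0,0,0],"rot": [0,0,0],"hand": 0},
    {"travel": [0,0,0],"rot": [0,0,0],"hand": 0},
  ],
)

```text
clock: 11.57
position: [519.6, 177.4, 180.0]
ee_rot: [0.009, 1.0, -0.0, -0.001]
contact_force: [0.1, 0.6, -2.8]
gripper_width: 15.5
grasp_force: 58.5
```

```bash
python3 ball.py
```

```text
[519.61634807 177.43841441 180.01483609] [ 0.1  0.6 -2.8] 58.49193871021271 15.450198579479041
scene ball 101 fit [512.6 172.8 116.8] r 24.0 med [528.1 182.6 130.9]
  dish ((519.629150390625, 177.7079315185547), 73.69813537597656) [109.4 117.7 131.1]
wrist ball 37 fit [518.5 179.7 126.2] r 11.9 med [518.1 189.6 131. ]
  dish ((518.7655029296875, 177.40524291992188), 71.93096923828125) [110.2 116.7 130.7]
```

The dish is up 87 mm, level, with the ball centred. I'll turn about tool −z, away from the joint 6 limit, slowly with a ramp.

>>> servo_tool(
  motion=[
    {"travel": [0,0,0],"rot": [0,0,-0.002],"hand": 0},
    {"travel": [0,0,0],"rot": [0,0,-0.004],"hand": 0},
    {"travel": [0,0,0],"rot": [0,0,-0.006],"hand": 0},
    {"travel": [0,0,0],"rot": [0,0,-0.008],"hand": 0},
    {"travel": [0,0,0],"rot": [0,0,-0.008],"hand": 0},
    {"travel": [0,0,0],"rot": [0,0,-0.008],"hand": 0},
    {"travel": [0,0,0],"rot": [0,0,-0.008],"hand": 0},
    {"travel": [0,0,0],"rot": [0,0,-0.008],"hand": 0},
    {"travel": [0,0,0],"rot": [0,0,-0.008],"hand": 0},
    {"travel": [0,0,0],"rot": [0,0,-0.008],"hand": 0},
  ],
)

```text
clock: 12.5
position: [519.9, 177.6, 180.6]
ee_rot: [-0.205, 0.979, -0.0, -0.0]
contact_force: [-0.2, -0.3, -3.6]
gripper_width: 15.0
grasp_force: 58.5
```

>>> servo_tool(
  motion=[
    {"travel": [0,0,0],"rot": [0,0,-0.01],"hand": 0},
    {"travel": [0,0,0],"rot": [0,0,-0.01],"hand": 0},
    {"travel": [0,0,0],"rot": [0,0,-0.01],"hand": 0},
    {"travel": [0,0,0],"rot": [0,0,-0.01],"hand": 0},
    {"travel": [0,0,0],"rot": [0,0,-0.01],"hand": 0},
    {"travel": [0,0,0],"rot": [0,0,-0.01],"hand": 0},
    {"travel": [0,0,0],"rot": [0,0,-0.01],"hand": 0},
    {"travel": [0,0,0],"rot": [0,0,-0.01],"hand": 0},
    {"travel": [0,0,0],"rot": [0,0,-0.01],"hand": 0},
    {"travel": [0,0,0],"rot": [0,0,-0.01],"hand": 0},
  ],
)

```text
clock: 13.33
position: [519.9, 177.6, 180.6]
ee_rot: [-0.497, 0.868, -0.0, -0.0]
contact_force: [0.6, -0.1, -2.9]
gripper_width: 15.3
grasp_force: 58.5
```

>>> servo_tool(
  motion=[
    {"travel": [0,0,0],"rot": [0,0,-0.01],"hand": 0},
    {"travel": [0,0,0],"rot": [0,0,-0.01],"hand": 0},
    {"travel": [0,0,0],"rot": [0,0,-0.01],"hand": 0},
    {"travel": [0,0,0],"rot": [0,0,-0.01],"hand": 0},
    {"travel": [0,0,0],"rot": [0,0,-0.01],"hand": 0},
    {"travel": [0,0,0],"rot": [0,0,-0.01],"hand": 0},
    {"travel": [0,0,0],"rot": [0,0,-0.008],"hand": 0},
    {"travel": [0,0,0],"rot": [0,0,-0.006],"hand": 0},
    {"travel": [0,0,0],"rot": [0,0,-0.005],"hand": 0},
    {"travel": [0,0,0],"rot": [0,0,-0.003],"hand": 0},
  ],
)

```text
clock: 14.17
position: [519.9, 177.6, 180.6]
ee_rot: [-0.701, 0.713, 0.0, -0.0]
contact_force: [1.3, -0.3, -2.1]
gripper_width: 15.3
grasp_force: 58.5
```

>>> servo_tool(
  motion=[
    {"travel": [0,0,0],"rot": [0,0,0],"hand": 0},
    {"travel": [0,0,0],"rot": [0,0,0],"hand": 0},
    {"travel": [0,0,0],"rot": [0,0,0],"hand": 0},
    {"travel": [0,0,0],"rot": [0,0,0],"hand": 0},
    {"travel": [0,0,0],"rot": [0,0,0],"hand": 0},
    {"travel": [0,0,0],"rot": [0,0,0],"hand": 0},
    {"travel": [0,0,0],"rot": [0,0,0],"hand": 0},
    {"travel": [0,0,0],"rot": [0,0,0],"hand": 0},
  ],
)

```text
clock: 14.83
position: [519.9, 177.6, 180.7]
ee_rot: [-0.701, 0.714, -0.0, -0.0]
contact_force: [0.4, -1.1, -2.8]
gripper_width: 15.2
grasp_force: 58.5
```

```bash
python3 ball.py && python3 - <<'E'
from h import *
im,w=cloud("wrist"); i2,w2=cloud("scene")
save("w7",np.hstack([cv2.resize(im,(400,250)),cv2.resize(i2[120:280,260:516],(400,250))]))
E
```

```text
[519.94928695 177.64687962 180.70494673] [ 0.4 -1.1 -2.8] 58.49279344081879 15.187751564204671
scene ball 103 fit [523.4 176.9 126.9] r 12.8 med [529.9 180.5 131.9]
  dish ((520.897705078125, 176.23663330078125), 74.2633285522461) [110.5 118.2 131.7]
wrist ball 66 fit [526.7 175.3 127.6] r 8.9 med [533.6 174.1 132.4]
  dish ((520.7035522460938, 175.839111328125), 72.06794738769531) [110.7 117.2 131.2]
```

View pics/w7.png

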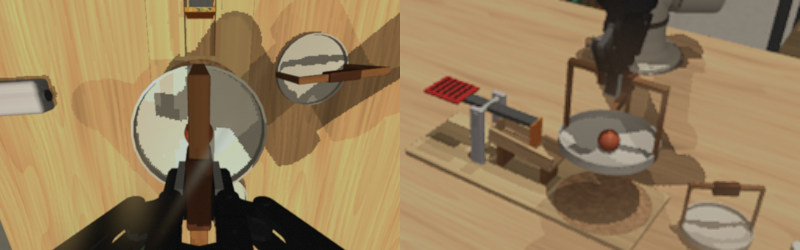

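The dish is up, level and turned so the bar runs along the chute. The ball is in the middle and the pedal is up. Handing in.

```bash
python3 -c "
from bench import job_done
print(job_done())"
```

```text
the job is handed in; nothing more can be done
None
```

I handed the job in, and the judge gave no verdict. By my last camera check at about 15 s the pedal was back up, and the dish was held still and level about 87 mm above its stand, bar along the chute, ball in the middle.

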